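# Clamp a bar in a deburring fixture with a U-bolt

### The arm

A 6-joint arm with a two-finger parallel gripper is mounted at the origin on the work surface. World frame = base frame: x ahead of the robot, y to its left, z up, the work surface at z = 0. Lengths are in m, angles in rad, forces in N, time in s.
With the tool pointing down it reaches from about 0.3 to 0.775 m from the base axis. Payload 14.6 kg.
Tool frame: the origin (TCP) lies between the finger pads; the fingertips stand 25 mm ahead of it and the grasp point (between the pads) lies 6 mm ahead of it; z points along the fingers, y is the line along which they close (so a half turn about z gives the same grasp; the last joint's range is limited). The gripper opens to 85 mm and grips with 20 to 120 N. Pads are 22 mm wide; open, the fingers measure 114 mm over their backs; the gripper's body (76 mm by 85 mm) begins 54 mm behind the grasp point. The pads swing forward as they close: fully open they stand 13 mm farther back than shut.
Start: joints at [1.19, 0.3, 1.521, -0, 1.321, -0.067], TCP at [0.17, 0.523, 0.256] pointing down, gripper open.
Joint ranges: [-3.03, 3.03], [-0.79, 2.21], [0.23, 2.52], [-1.04, 4.18], [0, 3.07], [-2.55, 2.55]. Speed limits (rad/s): [2.22, 2.22, 2.57, 3.14, 3.14, 3.14].

### API

Orientations are given as a 3x3 rotation matrix whose columns are the frame's x, y, z axes.
In Python, from workcell import * gives the robot as it stands.
- The arm moves only by the tool send_rows, never from a script. Its argument "steps" is text: rows parted by semicolons, each of 6 numbers parted by spaces: the shift along the tool's x, y, z each as a share of 300 mm, from -1 to 1, then the turn, a rotation vector about the tool's x, y, z each as a share of 180 degrees, from -1 to 1. A call has 1 to 20 rows; each row is the pose to reach, as a shift and turn from the pose commanded when the call began, along the tool's axes at that moment, turning the shorter way round; what a row does not reach only later rows make up. A row lasts 1/12 s, in which the tool goes at most 41.7 mm and 7.16 degrees, less where a joint would pass 70% of its speed; a pose out of reach is approached as far as the arm can. A call with a number of a shift or a turn outside -1 to 1 is refused whole. A call with a gripper value outside its range is refused whole. "hand" is the opening, from -1 (shut) to 1 (fully open), set as the call begins (left out, the last holds). The fingers move at their own pace and stop on an object; "squeeze" is the grip in N (left out, the last holds). Time passes only in rows, so rows that repeat a pose let the fingers close. It gives the time, the measured TCP pose, the force, the opening and the grip force at its end, in the units of the state.
- sense(): the state, without advancing time (a new reading comes with each control period).
- read_camera(name): name is "scene" or "top" or "wrist"; returns a dict with "image" (400x640x3 uint8, blue, green, red), "vfov" (degrees; the focal length in pixels is half the picture's height over the tangent of half this angle, whatever the lens; pixels are square), "cx", "cy" (the principal point, pixels), "position" and "orientation" of the camera in the world; the wrist camera has in their place "T_tool_cam" (4x4, takes a point from camera to tool coordinates, whose origin is the TCP and whose axes are the flange's). Camera axes: x right, y down, z forward; pixel columns grow to the right and rows downward; lengths in m; the calibration is good to about 2 mm. A picture is of the moment at which its call begins: read the wrist's pose just before it. There is no depth.
- hand_in(): hands the job in; it is judged then, once.
The state is a dict: "clock": time; "joint_pos": joint angles; "qd": joint speeds; "joint_torque": joint torques, N m; "ee_pos": TCP position; "eef_rot": TCP orientation; "contact_force": force on the tool from outside, world axes, zero at the start; "wrist_torque": the same for the moment, N m; "opening": finger opening in m; "gripper_force": force on a finger pad.
Only numpy, scipy, OpenCV 4.12 (cv2) and the standard library are available. Lean on these libraries where they do the work, as an engineer would, in place of code of your own. Each camera call takes 0.05 s, during which the arm holds its last target. There are 200 camera calls.

### The job

Pick up the U-bolt from its wooden rest and pass its two legs down, one each side of the round bar in the fixture, through both holes of the sliding foot under the bar; feel for the holes gently, since the foot may stand anywhere in its short travel. Then press the U-bolt down against its spring catches until its crown rests on the bar, without forcing it, and let go. Leave the bar lying in its V-blocks and everything else where it is.

Things in the scene. Friction and masses are not known exactly. Their poses are not given: they have to be found in the camera images.
- ubolt: Plain steel square U-bolt, about 170 g. Origin: centre of the crown's flat underside; z up, y along the crown from leg to leg. Two round legs, diameter 9 mm, at y = -23 and +23 mm (37 mm clear between), reach 66 mm below the origin; tips taper to 7 mm over the last 1.5 mm. Crown 12 (x) by 55 (y) by 12 mm high, grip lug on top. Usable either way round (half turn about z).
- rest: Fixed wooden rest that the U-bolt sits astride at the start, legs hanging clear. Origin: centre of its underside, on the table. Upright block 70 (x) by 28 (y) mm, top 85 mm above the origin, on a base 90 by 110 by 10 mm. The U-bolt starts on top, within 12 mm of its middle along x and 3 mm along y, its y along the rest's y within 0.06 rad.
- fixture: Fixed aluminium clamp fixture. Origin: centre of its underside, on the table; z up, x along the bar. Base 160 (x) by 124 (y) by 8 mm. V-blocks at x = -60 and +60 mm, 20 mm thick, 62 mm high, carry the bar: its axis 64 mm, its top 80 mm above the origin. The foot lies between them. Keep the push of the U-bolt on foot, fixture or bar under 40 N.
- foot_mid (a point): Fixed to the fixture (0, 0, 42 mm): midway between the holes on the top of the dark steel foot when the foot is at mid travel. Foot 64 (x) by 86 (y) by 12 mm thick; two round holes 10.5 mm wide at y = -23 and +23 mm. It slides stiffly (4 N) along x, 14 mm either way, and starts anywhere in that travel: its place is NOT reported, find it by feel or eye.
- bar: Round aluminium bar, diameter 32 mm, length 170 mm, about 360 g, lying loose in the V-blocks. Origin: its centre, on its axis; x along the bar. With the U-bolt home the crown's underside rests on it, the U-bolt's origin then being 80 mm above the fixture's origin.
- bin: Bystander: blue plastic bin of short bars, 150 by 260 by 85 mm, origin at the centre of its underside.
- spray: Bystander: clear bottle, 72 mm in diameter, 190 mm high, origin at the centre of its underside.
- finned: Bystander: finned aluminium part, 50 by 130 by 40 mm, origin at the centre of its underside.
- wrench: Bystander: wrench, 170 mm long, lying flat.
- lug (a point): Grip point on the U-bolt, 34 mm above its origin. The flat grip lug is 12 mm thick (x), 32 mm wide (y) and stands from 12 to 38 mm above the origin: pinch it from above across its 12 mm.
- catch_mid (a point): Fixed to the fixture (0, 0, 24 mm), under the foot, midway between two spring catches that rub on the outsides of the legs over about the last 14 mm: the U-bolt does not fall home, it takes a push (up to about 15 N) and stays where it is left. Below the foot the legs have room down to 8 mm above the fixture's origin.

How it is judged:
By the outcome, as a careful person would: the job done as asked, in the order asked, and still so for the second after the job is handed in, with the robot touching nothing.
It also fails if it takes over 64 s, if anything falls off the work surface, if the arm or the gripper's body presses on something with over 40 N, if the wrist force passes 120 N, or if a joint passes its speed limit or range.

## Working session

There is one attempt and no reset: what is moved stays moved. The work goes in short steps, Python scripts to look and compute and a tool call to move; the robot and the scene stay as the last step left them, time stands still between calls to the robot, and variables do not carry over. Pictures are saved under pics/ and viewed, at most 10 in all, crops included, and the job is handed in when it is done.

Besides the shell and the picture viewer there is one more tool, called after "Emit:" by a JSON object that holds its "name" and its "arguments", one argument or row to a line. send_rows: Moves the arm, as the interface text tells. Its arguments: {"type":"object","properties":{"steps":{"type":"string"},"hand":{"type":"number"},"squeeze":{"type":"number"}},"required":["steps"]}

```bash
mkdir -p pics
cat > h.py <<'E'
from workcell import *
import numpy as np, cv2
def cam(name):
    s=sense(); c=read_camera(name)
    f=200/np.tan(np.radians(c["vfov"])/2)
    if "T_tool_cam" in c:
        T=np.eye(4);T[:3,:3]=s["eef_rot"];T[:3,3]=s["ee_pos"];T=T@np.array(c["T_tool_cam"]);R,p=T[:3,:3],T[:3,3]
    else: R,p=np.array(c["orientation"]),np.array(c["position"])
    return dict(im=c["image"],f=f,cx=c["cx"],cy=c["cy"],R=R,p=p)
def at(c,u,v,z):
    d=c["R"]@np.array([(u-c["cx"])/c["f"],(v-c["cy"])/c["f"],1]); return c["p"]+d*(z-c["p"][2])/d[2]
def proj(c,P):
    q=c["R"].T@(np.array(P)-c["p"]); return c["cx"]+c["f"]*q[0]/q[2],c["cy"]+c["f"]*q[1]/q[2]
def save(c,n): 
    import pickle; pickle.dump(c,open(n+".pkl","wb")); cv2.imwrite("pics/"+n+".png",c["im"])
def load(n):
    import pickle; return pickle.load(open(n+".pkl","rb"))
E
python3 - <<'E'
from h import *
np.set_printoptions(precision=4,suppress=True)
for n in("top","scene"):
    c=cam(n);save(c,n);print(n,c["f"],c["cx"],c["cy"],c["p"],c["R"])
s=sense();print(s["clock"],s["eef_rot"],s["ee_pos"])
E
```

```text
top 475.93825822218236 320.87565133483855 203.7910011817088 [ 0.4026 -0.0119  1.2885] [[-0.0049 -0.9915  0.1299]
 [-0.9999  0.0036 -0.0102]
 [ 0.0097 -0.1299 -0.9915]]
scene 516.8504060843643 312.42977960322634 206.0055032604406 [1.1486 0.3945 0.9886] [[-0.5811  0.6321 -0.5125]
 [ 0.8138  0.4562 -0.3601]
 [ 0.0062 -0.6263 -0.7795]]
0.1 [[-0.9512  0.3087 -0.0004]
 [ 0.3087  0.9512 -0.0009]
 [ 0.0001 -0.001  -1.    ]] [0.1697 0.523  0.2558]
```

View pics/top.png

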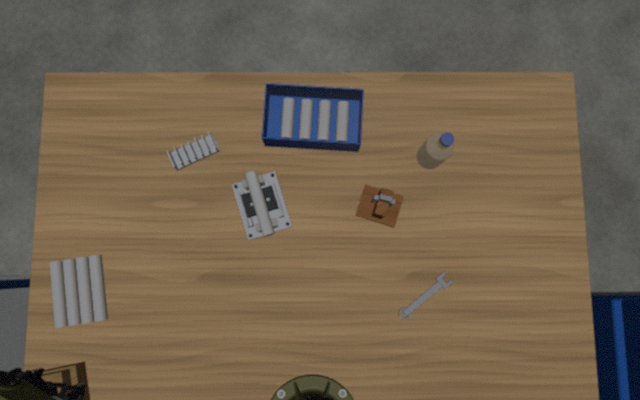

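View pics/scene.png

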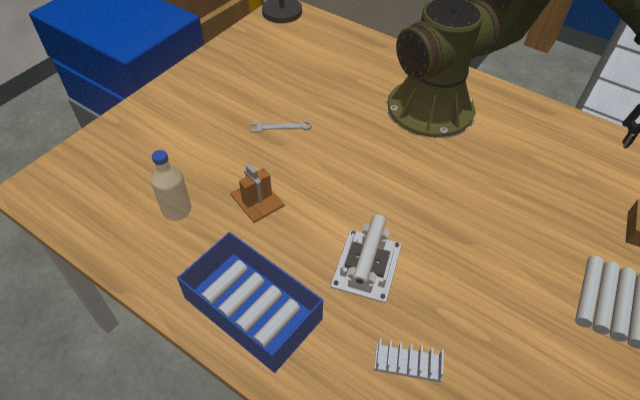

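The top view shows the fixture near (262,205) with the bar along roughly world x, and the rest near (380,206). The scene view shows the rest at (257,195) and the fixture at (368,262). Next I'll enlarge both.

Run:
```python
from h import *
t=load("top");s=load("scene")
def crop(c,x,y,w,h,k): return cv2.resize(c["im"][y:y+h,x:x+w],None,fx=k,fy=k,interpolation=cv2.INTER_CUBIC)
a=np.hstack([crop(t,225,163,80,60+20,5),crop(t,345,163,80,80,5)])[:300+75]
b=np.hstack([crop(s,320,205,100,100,4)[:, :400],crop(s,210,150,100,100,4)])
m=np.vstack([np.clip(a.astype(float)*1.5,0,255).astype(np.uint8)[:375],b[:0]])
cv2.imwrite("pics/c1.png",m)
cv2.imwrite("pics/c2.png",b)
for n,u,v,z in(("fix",262,206,.0),("rest",380,206,.085)): print(n,at(t,u,v,z))
```

```text
fix [0.56586934 0.13529095 0.        ]
rest [ 0.55400484 -0.17521048  0.085     ]
```

View pics/c1.png

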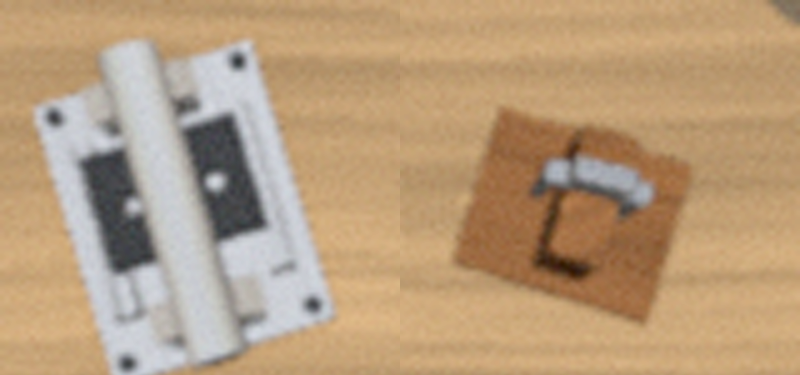

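The fixture's corners in the crop are about (38,103), (250,40), (330,315) and (112,375). The foot holes are at (215,182) and (132,208), and the rest's base corners at (500,105), (690,165), (645,322) and (455,262). I'll work out poses from these and plan a closer look with the wrist camera.

Run:
```python
from h import *
np.set_printoptions(precision=4,suppress=True)
t=load("top")
F=[at(t,225+x/5-.4,163+y/5-.4,.008) for x,y in((38,103),(250,40),(330,315),(112,375))]
R=[at(t,345+(x-400)/5-.4,163+y/5-.4,.010) for x,y in((500,105),(690,165),(645,322),(455,262))]
for n,Q in(("F",F),("R",R)):
    Q=np.array(Q);print(n,Q.mean(0),[np.linalg.norm(Q[i]-Q[(i+1)%4]) for i in range(4)],[np.degrees(np.arctan2(*(Q[(i+1)%4]-Q[i])[[1,0]])) for i in range(4)])
for n,x,y in(("left",132,208),("right",215,182)): print(n,at(t,225+x/5-.4,163+y/5-.4,.042))
for n,x,y in(("footc",175,192),): print(n,at(t,225+x/5-.4,163+y/5-.4,.042))
c=[(x,y) for x,y in((545,180),(645,190),(595,170))]
for x,y in c: print("crown",at(t,345+(x-400)/5-.4,163+y/5-.4,.097))
print(np.array(read_camera("wrist")["T_tool_cam"]), read_camera("wrist")["vfov"])
```

```text
F [0.5702 0.1369 0.008 ] [np.float64(0.12021567336577087), np.float64(0.15739720942385577), np.float64(0.12112710781386336), np.float64(0.15424314401625386)] [np.float64(-73.2707041143017), np.float64(-163.66584849104854), np.float64(105.2330897062272), np.float64(16.002830511793107)]
R [ 0.5656 -0.183   0.01  ] [np.float64(0.10819961808950106), np.float64(0.08954054021912791), np.float64(0.10724400972736518), np.float64(0.08978272946127408)] [np.float64(-107.9971041093124), np.float64(162.6944086704312), np.float64(72.12343014703177), np.float64(-16.697379138447168)]
left [0.5654 0.1595 0.042 ]
right [0.5791 0.1159 0.042 ]
footc [0.5739 0.137  0.042 ]
crown [ 0.5714 -0.1578  0.097 ]
crown [ 0.5661 -0.2083  0.097 ]
crown [ 0.5765 -0.1832  0.097 ]
[[-0.0002 -0.9641 -0.2654  0.0664]
 [ 1.     -0.0001 -0.0001 -0.0004]
 [ 0.0001 -0.2654  0.9641 -0.118 ]
 [ 0.      0.      0.      1.    ]] 71.55177091233138
```

Emit:
{"name": "send_rows", "arguments": {
  "steps": "-0.894 -0.497 0.093 0 0 0.155;-0.894 -0.497 0.093 0 0 0.155;-0.894 -0.497 0.093 0 0 0.155;-0.894 -0.497 0.093 0 0 0.155;-0.894 -0.497 0.093 0 0 0.155;-0.894 -0.497 0.093 0 0 0.155;-0.894 -0.497 0.093 0 0 0.155;-0.894 -0.497 0.093 0 0 0.155;-0.894 -0.497 0.093 0 0 0.155",
  "hand": 1
}}

```text
clock: 0.95
ee_pos: [0.3807, 0.296, 0.2279]
eef_rot: [[-0.693, 0.721, -0.0], [0.721, 0.693, -0.001], [-0.0, -0.001, -1.0]]
contact_force: [-0.5, -0.1, 0.0]
opening: 0.0855
gripper_force: 0.0
```

```bash
cat >> h.py <<'E'
def step(p,yaw):  # target TCP, yaw of tool y (deg), tool pointing down
    from scipy.spatial.transform import Rotation as Ro
    s=sense();R=np.array(s["eef_rot"]);a=np.radians(yaw);c,n=np.cos(a),np.sin(a)
    T=np.array([[-n,c,0],[c,n,0],[0,0,-1]])
    print("clock",round(s["clock"],2),"at",np.round(s["ee_pos"],4),"F",np.round(s["contact_force"],1),"shares",np.round(R.T@(np.array(p)-s["ee_pos"])/.3,4),np.round(Ro.from_matrix(R.T@T).as_rotvec()/np.pi,4))
E
sed -i 's/T=np.array(\[\[-n,c,0\],\[c,n,0\]/T=np.array([[-n,c,0],[c,n,0]/' h.py
python3 -c "
from h import *
step([.588,.074,.2],16.1)"
```

```text
clock 0.95 at [0.3807 0.296  0.2279] F [-0.5 -0.1  0. ] shares [-1.0122 -0.0152  0.0935] [-0.0002  0.0002  0.1544]
```

Emit:
{"name": "send_rows", "arguments": {
  "steps": "-1 -0.015 0.093 0 0 0.154;-1 -0.015 0.093 0 0 0.154;-1 -0.015 0.093 0 0 0.154;-1 -0.015 0.093 0 0 0.154;-1 -0.015 0.093 0 0 0.154;-1 -0.015 0.093 0 0 0.154;-1 -0.015 0.093 0 0 0.154;-1 -0.015 0.093 0 0 0.154;-1 -0.015 0.093 0 0 0.154;-1 -0.015 0.093 0 0 0.154;-1 -0.015 0.093 0 0 0.154"
}}

```text
clock: 1.87
ee_pos: [0.5838, 0.0813, 0.2006]
eef_rot: [[-0.283, 0.959, -0.0], [0.959, 0.283, 0.0], [0.0, -0.0, -1.0]]
contact_force: [-0.1, -0.1, -0.1]
opening: 0.0852
gripper_force: 0.0
```

Run:
```python
from h import *
c=cam("wrist");save(c,"w1")
print(c["cx"],c["cy"],[np.round(proj(c,p)) for p in((.570,.137,.008),(.5739,.137,.042))])
cv2.imwrite("pics/w1v.png",cv2.resize(c["im"][60:360,120:520],None,fx=2,fy=2,interpolation=cv2.INTER_CUBIC))
step([.6,-.25,.25],-17)
```

```text
321.80000193403373 206.6115290699919 [array([324., 139.]), array([328., 141.])]
clock 1.92 at [0.5838 0.0814 0.2008] F [-0.1  1.4  0. ] shares [-1.0746 -0.2619 -0.1643] [ 0.000e+00 -1.000e-04  1.861e-01]
```

View pics/w1v.png

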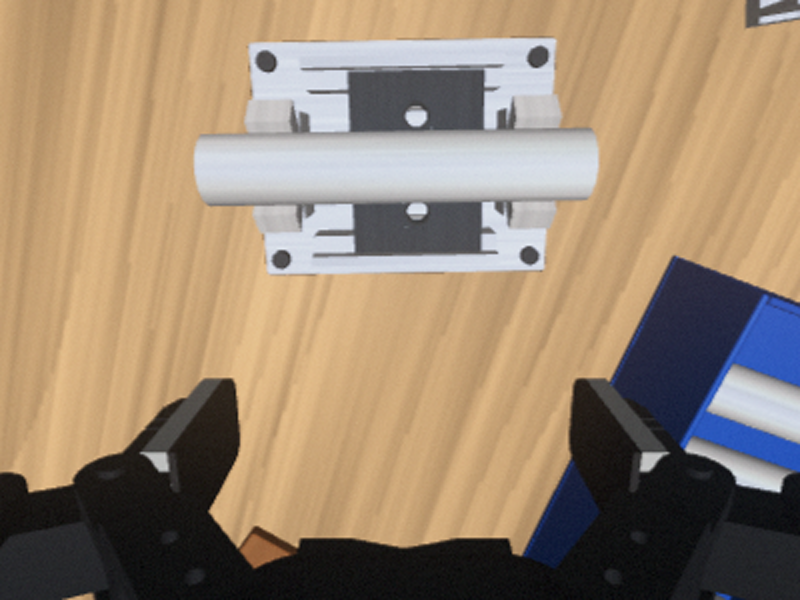

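The wrist view (2x crop) shows the base corners at (248,43), (555,38), (545,270) and (268,274). The holes are at (416,117) and (417,210), and the foot edges at x 348–484 (top) and 355–482 (bottom). The bar spans (197–598, 130–205).

Run:
```python
from h import *
np.set_printoptions(precision=4,suppress=True)
c=load("w1")
P=lambda x,y,z: at(c,120+x/2-.25,60+y/2-.25,z)
def quad(n,Q,z):
    Q=np.array([P(x,y,z) for x,y in Q]);print(n,Q.mean(0),[round(float(np.linalg.norm(Q[i]-Q[(i+1)%4])),4) for i in range(4)],[round(float(np.degrees(np.arctan2(*(Q[(i+1)%4]-Q[i])[[1,0]]))),2) for i in range(4)]);return Q.mean(0)
o=quad("base",((248,43),(555,38),(545,270),(268,274)),.008)
quad("screws",((266,61),(538,56),(529,256),(281,259)),.008)
f=quad("foot",((348,71),(484,70),(482,252),(355,253)),.042)
h1=P(416,117,.042);h2=P(417,210,.042);print("holes",h1,h2,(h1+h2)/2,np.linalg.norm(h1-h2))
# bar silhouette: angle + mid
b=quad("barsil",((196,135),(597,128),(597,200),(205,205)),.068)
```

```text
base [0.5685 0.1342 0.008 ] [0.1583, 0.1225, 0.159, 0.1224] [17.32, -72.1, -162.71, 107.57]
screws [0.5682 0.1341 0.008 ] [0.1414, 0.1057, 0.1413, 0.105] [17.44, -72.66, -162.85, 107.35]
foot [0.5747 0.1359 0.042 ] [0.0633, 0.0861, 0.0643, 0.0861] [16.86, -72.04, -163.09, 107.28]
holes [0.5676 0.1572 0.042 ] [0.5808 0.1152 0.042 ] [0.5742 0.1362 0.042 ] 0.04400275372970521
barsil [0.5662 0.1335 0.068 ] [0.1738, 0.031, 0.1756, 0.0302] [17.42, -68.29, -162.82, 108.43]
```

Emit:
{"name": "send_rows", "arguments": {
  "steps": "-0.95 -0.26 -0.16 0 0 0.186;-0.95 -0.26 -0.16 0 0 0.186;-0.95 -0.26 -0.16 0 0 0.186;-0.95 -0.26 -0.16 0 0 0.186;-0.95 -0.26 -0.16 0 0 0.186;-0.95 -0.26 -0.16 0 0 0.186;-0.95 -0.26 -0.16 0 0 0.186;-0.95 -0.26 -0.16 0 0 0.186;-0.95 -0.26 -0.16 0 0 0.186;-0.95 -0.26 -0.16 0 0 0.186;-0.95 -0.26 -0.16 0 0 0.186"
}}

```text
clock: 2.83
ee_pos: [0.5903, -0.2134, 0.2484]
eef_rot: [[0.292, 0.956, -0.0], [0.956, -0.292, 0.0], [0.0, -0.0, -1.0]]
contact_force: [0.5, 0.4, -0.3]
opening: 0.0854
gripper_force: 0.0
```

Run:
```python
from h import *
c=cam("wrist");save(c,"w2")
print([np.round(proj(c,p)) for p in((.5656,-.183,.01),(.572,-.183,.097))])
cv2.imwrite("pics/w2v.png",cv2.resize(c["im"][30:330,120:520],None,fx=2,fy=2,interpolation=cv2.INTER_CUBIC))
step([.572,-.183,.25],-17)
```

```text
[array([296., 167.]), array([294., 176.])]
clock 2.88 at [ 0.5903 -0.2134  0.2485] F [ 0.  -0.2  0.2] shares [ 0.0792 -0.088  -0.0051] [-0.0001 -0.0001  0.0002]
```

View pics/w2v.png

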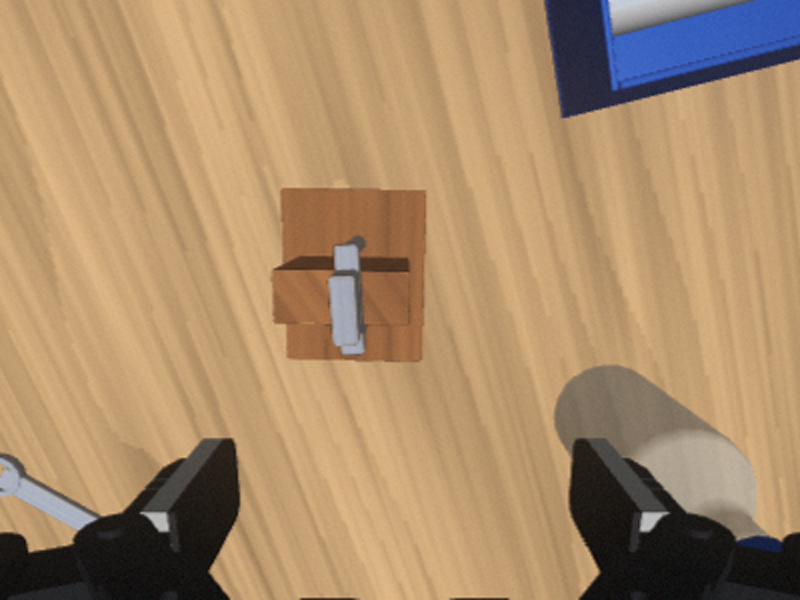

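The U-bolt's lug top corners are at (329,276), (354,274), (358,345) and (334,346). The crown ends are at (335–358,246) and (341–365,353). The rest's block top runs from (273,268) to (408,324).

```bash
cat > m.py <<'E'
from h import *
np.set_printoptions(precision=4,suppress=True)
c=load("w2")
P=lambda x,y,z: at(c,120+x/2-.25,30+y/2-.25,z)
def quad(n,Q,z):
    Q=np.array([P(x,y,z) for x,y in Q]);print(n,Q.mean(0),[round(float(np.linalg.norm(Q[i]-Q[(i+1)%4])),4) for i in range(4)],[round(float(np.degrees(np.arctan2(*(Q[(i+1)%4]-Q[i])[[1,0]]))),2) for i in range(4)]);return Q.mean(0)
quad("block",((273,268),(409,270),(408,324),(274,323)),.085)
quad("crown",((335,246),(358,246),(365,352),(341,354)),.097)
q=quad("lug",((329,276),(354,274),(358,345),(334,346)),.123)
quad("base",((282,188),(426,191),(421,361),(288,359)),.01)
E
python3 m.py
```

```text
block [ 0.5658 -0.1855  0.085 ] [0.0686, 0.0279, 0.0694, 0.0283] [-17.82, -107.91, 162.57, 70.5]
crown [ 0.5711 -0.1872  0.097 ] [0.011, 0.0525, 0.0121, 0.0535] [-16.98, -104.39, 167.93, 74.37]
lug [ 0.5709 -0.1871  0.123 ] [0.011, 0.0321, 0.0109, 0.0317] [-12.43, -105.11, 165.47, 75.07]
base [ 0.566  -0.1861  0.01  ] [0.0886, 0.109, 0.0888, 0.1094] [-18.12, -108.14, 162.11, 71.79]
```

```bash
python3 -c "
from h import *
step([.571,-.187,.19],-15.1)
step([.571,-.187,.126],-15.1)"
```

```text
clock 2.88 at [ 0.5903 -0.2134  0.2485] F [ 0.  -0.2  0.2] shares [ 0.0654 -0.0872  0.1949] [-0.0001 -0.0001 -0.0103]
clock 2.88 at [ 0.5903 -0.2134  0.2485] F [ 0.  -0.2  0.2] shares [ 0.0654 -0.0871  0.4083] [-0.0001 -0.0001 -0.0103]
```

Emit:
{"name": "send_rows", "arguments": {
  "steps": "0.0654 -0.0872 0.195 0 0 -0.0103;0.0654 -0.0872 0.195 0 0 -0.0103;0.0654 -0.0872 0.195 0 0 -0.0103;0.0654 -0.0872 0.25 0 0 -0.0103;0.0654 -0.0872 0.3 0 0 -0.0103;0.0654 -0.0872 0.35 0 0 -0.0103;0.0654 -0.0872 0.38 0 0 -0.0103;0.0654 -0.0872 0.4 0 0 -0.0103;0.0654 -0.0872 0.408 0 0 -0.0103;0.0654 -0.0872 0.408 0 0 -0.0103;0.0654 -0.0872 0.408 0 0 -0.0103"
}}

```text
clock: 3.8
ee_pos: [0.5712, -0.189, 0.1269]
eef_rot: [[0.262, 0.965, 0.001], [0.965, -0.262, -0.0], [-0.0, 0.001, -1.0]]
contact_force: [-0.3, 0.3, -0.6]
opening: 0.0854
gripper_force: 0.0
```

Emit:
{"name": "send_rows", "arguments": {
  "steps": "0 0 0 0 0 0;0 0 0 0 0 0;0 0 0 0 0 0;0 0 0 0 0 0;0 0 0 0 0 0;0 0 0 0 0 0;0 0 0 0 0 0;0 0 0 0 0 0;0 0 0 0 0 0;0 0 0 0 0 0;0 0 0 0 0 0;0 0 0 0 0 0",
  "hand": -1,
  "squeeze": 60
}}

```text
clock: 4.8
ee_pos: [0.571, -0.189, 0.1263]
eef_rot: [[0.263, 0.965, 0.0], [0.965, -0.263, -0.0], [-0.0, 0.0, -1.0]]
contact_force: [-0.1, -0.9, 3.6]
opening: 0.0105
gripper_force: 59.0
```

Emit:
{"name": "send_rows", "arguments": {
  "steps": "0 0 -0.05 0 0 0;0 0 -0.1 0 0 0;0 0 -0.16 0 0 0;0 0 -0.22 0 0 0;0 0 -0.28 0 0 0;0 0 -0.34 0 0 0;0 0 -0.37 0 0 0;0 0 -0.37 0 0 0;0 0 -0.37 0 0 0"
}}

```text
clock: 5.55
ee_pos: [0.5707, -0.1889, 0.2363]
eef_rot: [[0.263, 0.965, -0.001], [0.965, -0.263, 0.0], [0.0, -0.001, -1.0]]
contact_force: [0.4, -0.6, -3.3]
opening: 0.0108
gripper_force: 58.8
```

Run:
```python
from h import *
c=cam("wrist");save(c,"w3")
print([np.round(proj(c,p)) for p in((.571,-.187,.234),(.571,-.187,.169))])
cv2.imwrite("pics/w3v.png",cv2.resize(c["im"][150:400,160:480],None,fx=2.4,fy=2.4,interpolation=cv2.INTER_CUBIC))
step([.574,.136,.2374],17.2)
```

```text
[array([320., 270.]), array([321., 225.])]
clock 5.6 at [ 0.5705 -0.1888  0.2357] F [-0.4 -0.1 -1.9] shares [ 1.0478 -0.2732 -0.0051] [-0.0006 -0.0002 -0.1802]
```

View pics/w3v.png

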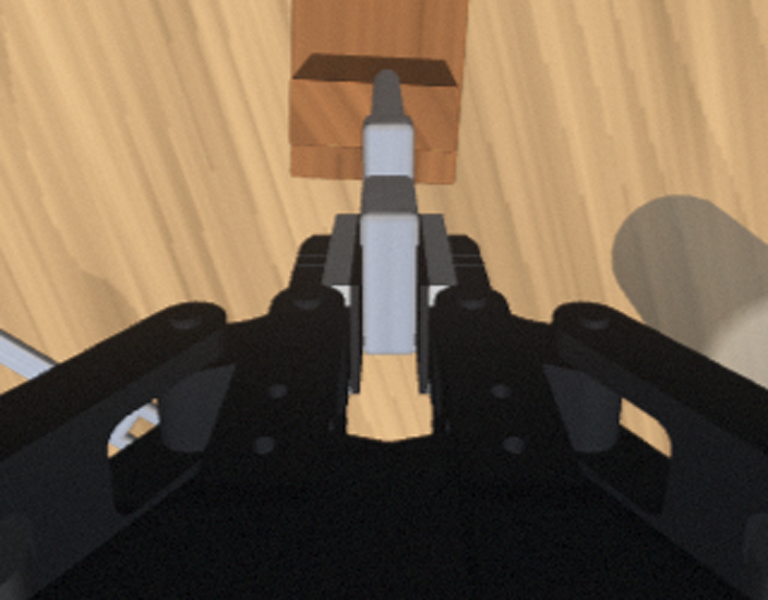

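The U-bolt is held square in the pads. The lug's top edges are at view rows 213 and 353, columns 363–417, and the crown's end edge is at row 123. From these I'll compute its offset in the hand.

Run:
```python
from h import *
np.set_printoptions(precision=4,suppress=True)
c=load("w3");s=sense();R=np.array(s["eef_rot"])
k=2.4;P=lambda x,y,z: R.T@(at(c,160+(x+.5)/k-.5,150+(y+.5)/k-.5,z)-s["ee_pos"])
z0=.1944
for n,x,y,z in(("lug+",390,213,.038),("lug-",390,353,.038),("crown+ top",388,123,.012),("crown+ bottomL",375,120,.012),("leg tip",387,71,-.066),("lugcorner L",363,215,.038),("lugcorner R",418,215,.038),("lugcorner bl",363,353,.038),("br",414,353,.038)): print(n,P(x,y,z0+z)*1000)
```

```text
lug+ [17.4385  0.8972  3.2532]
lug- [-13.7549   0.9057   3.2471]
crown+ top [29.0428  0.5379 29.2563]
crown+ bottomL [29.7505 -2.4324 29.2621]
leg tip [ 27.707    0.2733 107.2567]
lugcorner L [17.0209 -4.3926  3.2632]
lugcorner R [17.0171  6.3835  3.2427]
lugcorner bl [-13.7521  -4.7138   3.2578]
br [-13.7574   5.901    3.2376]
```

Emit:
{"name": "send_rows", "arguments": {
  "steps": "0.12 -0.03 0 0 0 -0.02;0.25 -0.06 0 0 0 -0.05;0.37 -0.09 0 0 0 -0.08;0.5 -0.13 0 0 0 -0.11;0.62 -0.16 0 0 0 -0.14;0.74 -0.2 0 0 0 -0.17;0.86 -0.23 0 0 0 -0.18;0.95 -0.26 0 0 0 -0.18;0.97 -0.265 0 0 0 -0.18;0.97 -0.265 0 0 0 -0.18;0.97 -0.265 0 0 0 -0.18"
}}

```text
clock: 6.52
ee_pos: [0.5703, 0.1124, 0.236]
eef_rot: [[-0.296, 0.955, -0.002], [0.955, 0.296, -0.0], [0.0, -0.002, -1.0]]
contact_force: [-0.7, -0.2, -0.9]
opening: 0.0107
gripper_force: 58.9
```

```bash
python3 -c "
from h import *
step([.5743,.1345,.19],17.2)"
```

```text
clock 6.52 at [0.5703 0.1124 0.236 ] F [-0.7 -0.2 -0.9] shares [0.0664 0.0347 0.1532] [-0.0006 -0.     -0.    ]
```

Emit:
{"name": "send_rows", "arguments": {
  "steps": "0.0664 0.0347 0 0 0 0;0.0664 0.0347 0.05 0 0 0;0.0664 0.0347 0.1 0 0 0;0.0664 0.0347 0.135 0 0 0;0.0664 0.0347 0.135 0 0 0;0.0664 0.0347 0.135 0 0 0;0.0664 0.0347 0.135 0 0 0"
}}

```text
clock: 7.1
ee_pos: [0.575, 0.1342, 0.1973]
eef_rot: [[-0.294, 0.956, 0.001], [0.956, 0.294, 0.0], [-0.0, 0.001, -1.0]]
contact_force: [0.2, 0.1, -0.6]
opening: 0.0109
gripper_force: 58.8
```

Run:
```python
from h import *
c=cam("wrist");save(c,"w4")
cv2.imwrite("pics/w4v.png",cv2.resize(c["im"][120:320,220:420],None,fx=3,fy=3,interpolation=cv2.INTER_CUBIC))
step([.5743,.1345,.155],17.2)
s=load("w4");print(proj(c,(.5742-.0068,.1362+.022,.042)))
```

```text
clock 7.15 at [0.5751 0.1344 0.1975] F [ 0.2  0.5 -1.1] shares [ 0.001  -0.0025  0.1418] [ 0.0004  0.0001 -0.0003]
(np.float64(321.09983347714774), np.float64(173.41283233628963))
```

View pics/w4v.png

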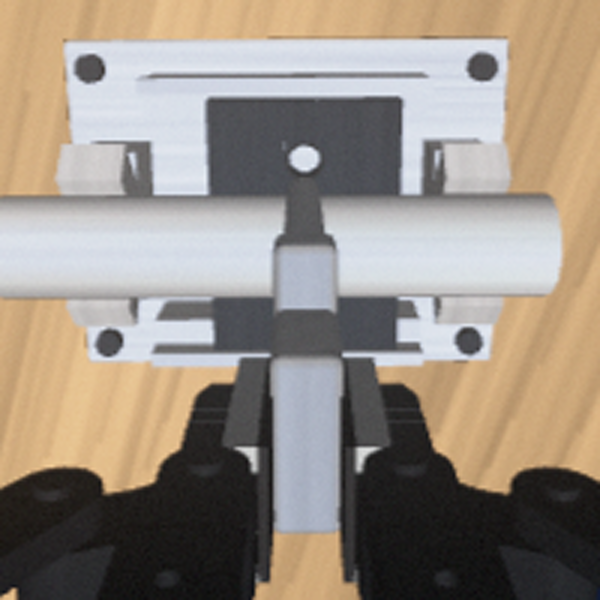

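The visible hole is at view (305,158) and the leg tip above it is centred at about (305,180). They're aligned along the bar, so I'll check across it.

Run:
```python
from h import *
np.set_printoptions(precision=2,suppress=True)
c=load("w4");s=sense();R=np.array(s["eef_rot"])
P=lambda x,y,z: R.T@(at(c,220+(x+.5)/3-.5,120+(y+.5)/3-.5,z)-s["ee_pos"])*1000
z0=.1975-.0413
for n,x,y,z in(("hole",304.5,158,.042),("tip far edge",305,179,z0-.066),("lug+",306,358,z0+.038),("lug-",306,531,z0+.038),("crown+",305,246,z0+.012),("foot+L",208,99,.042),("foot+R",402,98,.042),("bar+",330,196,.070),("bar-",360,297,.062)): print(n,P(x,y,z))
```

```text
hole [ 26.09  -0.45 155.54]
tip far edge [ 27.39  -0.23 107.34]
lug+ [17.09  0.03  3.34]
lug- [-13.6    0.01   3.35]
crown+ [28.45 -0.15 29.33]
foot+L [ 45.23 -31.6  155.49]
foot+R [ 45.51  31.07 155.57]
bar+ [ 18.78   7.22 127.55]
bar- [-15.52  17.26 135.57]
```

Emit:
{"name": "send_rows", "arguments": {
  "steps": "0.0027 0 0 0 0 0;0.0027 0 0.03 0 0 0;0.0027 0 0.06 0 0 0;0.0027 0 0.09 0 0 0;0.0027 0 0.115 0 0 0;0.0027 0 0.13 0 0 0;0.0027 0 0.14 0 0 0;0.0027 0 0.14 0 0 0;0.0027 0 0.14 0 0 0"
}}

```text
clock: 7.9
ee_pos: [0.5745, 0.1356, 0.1547]
eef_rot: [[-0.295, 0.955, 0.0], [0.955, 0.295, 0.0], [-0.0, 0.0, -1.0]]
contact_force: [-0.2, -0.5, -2.2]
opening: 0.0111
gripper_force: 58.9
```

Emit:
{"name": "send_rows", "arguments": {
  "steps": "0 0 0.005 0 0 0;0 0 0.01 0 0 0;0 0 0.014 0 0 0;0 0 0.018 0 0 0;0 0 0.021 0 0 0;0 0 0.024 0 0 0;0 0 0.027 0 0 0;0 0 0.03 0 0 0;0 0 0.03 0 0 0"
}}

```text
clock: 8.65
ee_pos: [0.5743, 0.1356, 0.1454]
eef_rot: [[-0.295, 0.955, -0.0], [0.955, 0.295, -0.0], [0.0, -0.0, -1.0]]
contact_force: [-0.6, -0.7, -1.3]
opening: 0.011
gripper_force: 58.9
```

Emit:
{"name": "send_rows", "arguments": {
  "steps": "0 0 0.005 0 0 0;0 0 0.01 0 0 0;0 0 0.015 0 0 0;0 0 0.019 0 0 0;0 0 0.023 0 0 0;0 0 0.027 0 0 0;0 0 0.027 0 0 0"
}}

```text
clock: 9.23
ee_pos: [0.5743, 0.1356, 0.1372]
eef_rot: [[-0.295, 0.955, -0.0], [0.955, 0.295, -0.0], [0.0, -0.0, -1.0]]
contact_force: [0.3, -0.3, -3.1]
opening: 0.0104
gripper_force: 58.9
```

Emit:
{"name": "send_rows", "arguments": {
  "steps": "0 0 0.004 0 0 0;0 0 0.008 0 0 0;0 0 0.012 0 0 0;0 0 0.016 0 0 0;0 0 0.02 0 0 0;0 0 0.024 0 0 0;0 0 0.028 0 0 0;0 0 0.032 0 0 0;0 0 0.036 0 0 0;0 0 0.036 0 0 0",
  "squeeze": 90
}}

```text
clock: 10.07
ee_pos: [0.5747, 0.1357, 0.1267]
eef_rot: [[-0.295, 0.955, 0.001], [0.955, 0.295, 0.0], [-0.0, 0.001, -1.0]]
contact_force: [2.8, 1.0, -3.0]
opening: 0.0096
gripper_force: 88.5
```

Emit:
{"name": "send_rows", "arguments": {
  "steps": "0 0 0.003 0 0 0;0 0 0.006 0 0 0;0 0 0.009 0 0 0;0 0 0.011 0 0 0;0 0 0.011 0 0 0"
}}

```text
clock: 10.48
ee_pos: [0.5745, 0.1355, 0.1234]
eef_rot: [[-0.295, 0.955, 0.0], [0.955, 0.295, -0.0], [-0.0, 0.0, -1.0]]
contact_force: [2.1, 0.6, 2.4]
opening: 0.0098
gripper_force: 89.2
```

Emit:
{"name": "send_rows", "arguments": {
  "steps": "0 0 0.002 0 0 0;0 0 0.004 0 0 0;0 0 0.004 0 0 0"
}}

```text
clock: 10.73
ee_pos: [0.5747, 0.1355, 0.1228]
eef_rot: [[-0.295, 0.955, 0.001], [0.955, 0.295, -0.0], [-0.0, 0.001, -1.0]]
contact_force: [0.2, -0.1, 9.1]
opening: 0.0097
gripper_force: 90.3
```

Run:
```python
from h import *
c=cam("scene");save(c,"s2");d=cam("wrist");save(d,"w5")
a=cv2.resize(c["im"][205:305,300:440],None,fx=3.57,fy=3.57,interpolation=cv2.INTER_CUBIC)[:,:500]
b=cv2.resize(d["im"][100:350,260:380],None,fx=357/250,fy=357/250,interpolation=cv2.INTER_CUBIC)
cv2.imwrite("pics/v5.png",np.hstack([a,b]))
```

```text
(no output)
```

View pics/v5.png

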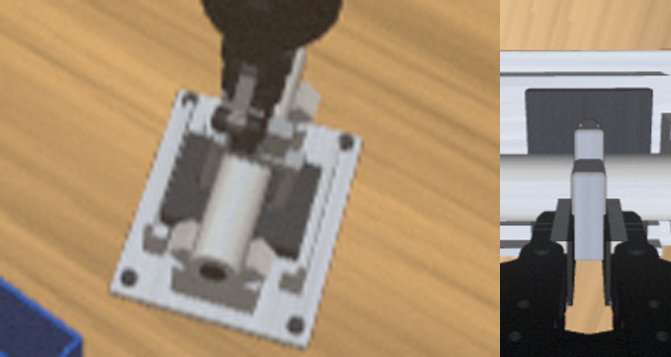

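The legs are in both holes and the crown is close to the bar. I'll press on in small steps and watch the force.

Emit:
{"name": "send_rows", "arguments": {
  "steps": "0 0 0.002 0 0 0;0 0 0.003 0 0 0;0 0 0.003 0 0 0"
}}

```text
clock: 11.08
ee_pos: [0.5747, 0.1355, 0.1227]
eef_rot: [[-0.295, 0.955, 0.001], [0.955, 0.295, 0.0], [-0.0, 0.001, -1.0]]
contact_force: [-4.3, -0.2, 17.5]
opening: 0.0099
gripper_force: 91.3
```

Emit:
{"name": "send_rows", "arguments": {
  "steps": "0 0 0.001 0 0 0;0 0 0.002 0 0 0;0 0 0.002 0 0 0"
}}

```text
clock: 11.33
ee_pos: [0.5748, 0.1356, 0.1227]
eef_rot: [[-0.295, 0.955, 0.002], [0.955, 0.295, 0.0], [-0.0, 0.002, -1.0]]
contact_force: [-6.4, -0.4, 20.8]
opening: 0.0098
gripper_force: 92.0
```

Run:
```python
from h import *
z=[]
for i in range(6):
    d=cam("wrist");s=sense();z.append([*s["ee_pos"],*s["contact_force"]])
save(d,"w6");print(np.round(np.mean(z,0),4))
```

```text
[ 0.5748  0.1355  0.1227 -6.297  -1.5424 21.7493]
```

Emit:
{"name": "send_rows", "arguments": {
  "steps": "0 0 0.002 0 0 0;0 0 0.003 0 0 0;0 0 0.003 0 0 0;0 0 0.003 0 0 0"
}}

```text
clock: 11.97
ee_pos: [0.5749, 0.1355, 0.1225]
eef_rot: [[-0.295, 0.955, 0.002], [0.955, 0.295, 0.0], [-0.001, 0.002, -1.0]]
contact_force: [-9.7, -1.4, 29.2]
opening: 0.0098
gripper_force: 93.0
```

Run:
```python
from h import *
d=cam("wrist");save(d,"w7");s=sense();print(np.round(s["ee_pos"],4),np.round(s["contact_force"],1),np.round(s["wrist_torque"],2))
# slip check: gradient profile along lug column
for n in("w4","w5","w7"):
    g=load(n)["im"][:,315:330].mean((1,2));e=np.diff(g);print(n,[(i,round(float(e[i]))) for i in range(150,330) if abs(e[i])>9])
```

```text
[0.5749 0.1356 0.1225] [-9.8 -3.  29.8] [-0.32  1.85 -0.01]
w4 [(151, -75), (152, -69), (167, 12), (168, 45), (169, 26), (170, 11), (174, -14), (175, -31), (176, -41), (177, -9), (197, -12), (200, 23), (201, 47), (202, 14), (222, -84), (223, -19), (237, 18), (238, 34), (239, 28), (296, -15)]
w5 [(150, -41), (152, 81), (153, 32), (160, -37), (161, -107), (162, -14), (163, 15), (186, 11), (189, 25), (190, 50), (191, 14), (192, 10), (210, -69), (211, -34), (219, 33), (220, 39), (221, 12), (222, 9), (280, -10)]
w7 [(150, -41), (152, 82), (153, 31), (160, -51), (161, -98), (162, -9), (163, 15), (189, 25), (190, 50), (191, 13), (192, 10), (210, -68), (211, -36), (219, 29), (220, 41), (221, 12)]
```

```bash
cat > fit.py <<'E'
from h import *
from scipy.optimize import least_squares
c0=read_camera("wrist");T=np.linalg.inv(np.array(c0["T_tool_cam"]))
f=200/np.tan(np.radians(c0["vfov"])/2)
def row(x,z):
    q=T@np.array([x,0,z,1]);return c0["cy"]+f*q[1]/q[2]
M=[(.0275,.012),(.016,.012),(.016,.038),(-.016,.038)]  # (along tool x, up) crown end, lug foot, lug tops
def fit(rows):
    def r(p):
        tx,tz,a=p;o=[]
        for (x,u),m in zip(M,rows):
            X=tx+x*np.cos(a)-u*np.sin(a);Z=tz-(u*np.cos(a)+x*np.sin(a));o.append(row(X,Z)-m)
        return o
    s=least_squares(r,[0.002,.041,0.],x_scale=[1e-3,1e-3,.01]);print("tx mm",s.x[0]*1e3,"origin below TCP mm",s.x[1]*1e3,"pitch deg (+ end up)",np.degrees(s.x[2]),np.round(s.fun,2))
E
python3 - <<'E'
from fit import *
for n in("w3","w4","w5","w7"):
    g=load(n)["im"][:,315:328].mean((1,2));print(n,[(i,round(float(x))) for i,x in enumerate(np.diff(g)) if i>140 and abs(x)>7])
fit([201.2,222.6,238.6,296.5])
fit([190.2,210.8,220.2,280.5])
for n in ("w4","w7"):
    im=load(n)["im"][140:320,270:375];cv2.imwrite(f"pics/{n}z.png",im)
a=np.hstack([cv2.imread("pics/w4z.png"),cv2.imread("pics/w7z.png")]);cv2.imwrite("pics/cmp.png",cv2.resize(a,None,fx=3.3,fy=3.3,interpolation=cv2.INTER_CUBIC))
E
```

```text
w3 [(172, -14), (173, -38), (178, 10), (200, 26), (201, 48), (202, 13), (222, -87), (223, -17), (237, 20), (238, 34), (239, 30), (295, -7), (296, -13), (297, 14), (332, -75), (333, -71), (334, -16)]
w4 [(143, -72), (144, -40), (145, 98), (146, 7), (151, -75), (152, -69), (167, 13), (168, 51), (169, 29), (170, 13), (174, -16), (175, -36), (176, -46), (177, -11), (178, 11), (200, 24), (201, 47), (202, 14), (203, 7), (222, -85), (223, -19), (237, 18), (238, 34), (239, 28), (296, -16), (332, -68), (333, -63), (334, -13)]
w5 [(149, -77), (150, -41), (152, 81), (153, 32), (160, -36), (161, -107), (162, -14), (163, 15), (189, 26), (190, 50), (191, 14), (192, 10), (210, -69), (211, -35), (219, 33), (220, 39), (221, 12), (222, 9), (223, 9), (280, -10), (332, -68), (333, -59), (334, -12)]
w7 [(149, -76), (150, -42), (152, 82), (153, 31), (160, -47), (161, -101), (162, -10), (163, 15), (189, 25), (190, 50), (191, 12), (192, 10), (210, -69), (211, -35), (219, 29), (220, 41), (221, 12), (222, 9), (223, 8), (280, -8), (281, -8), (332, -66), (333, -59), (334, -13)]
tx mm -0.23525836803854508 origin below TCP mm 45.21227646496737 pitch deg (+ end up) -0.1548054540140784 [ 0.91 -1.05 -0.13  0.25]
tx mm 3.9582442221761496 origin below TCP mm 49.29090185928366 pitch deg (+ end up) -5.195839565756548 [ 0.53 -0.61 -0.08  0.14]
```

View pics/cmp.png

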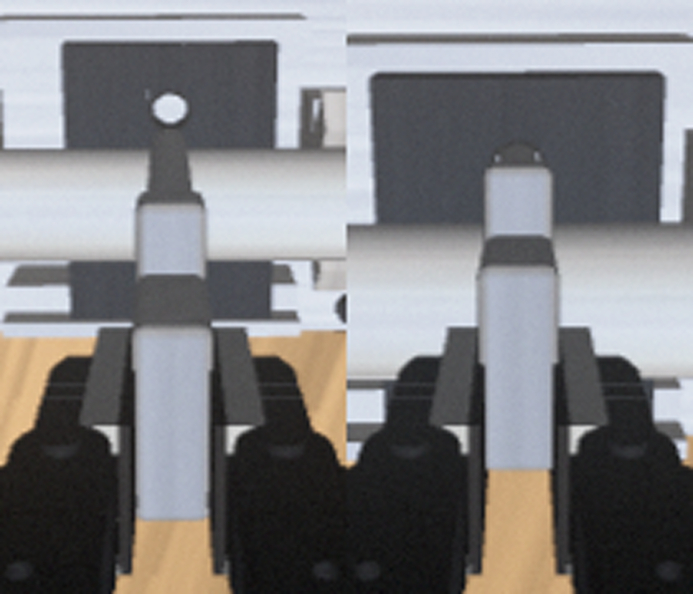

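The U-bolt has turned about 5° in the grip (the tool +x end is lower) with both legs in the holes. I'll relax the push, let go and look at it freely.

Emit:
{"name": "send_rows", "arguments": {
  "steps": "0 0 -0.004 0 0 0;0 0 -0.008 0 0 0;0 0 -0.012 0 0 0;0 0 -0.014 0 0 0;0 0 -0.014 0 0 0"
}}

```text
clock: 12.48
ee_pos: [0.5742, 0.1354, 0.1232]
eef_rot: [[-0.295, 0.955, -0.001], [0.955, 0.295, -0.0], [-0.0, -0.001, -1.0]]
contact_force: [4.1, -0.5, -6.4]
opening: 0.0097
gripper_force: 88.2
```

Run:
```python
from fit import *
d=cam("wrist");save(d,"w8");s=sense();print(np.round(s["ee_pos"],4),np.round(s["contact_force"],1),np.round(s["wrist_torque"],2))
g=d["im"][:,315:328].mean((1,2));print([(i,round(float(x))) for i,x in enumerate(np.diff(g)) if i>140 and abs(x)>7])
```

```text
[0.5742 0.1354 0.1233] [ 4.6  0.1 -7.5] [ 0.07 -0.87  0.07]
[(149, -76), (150, -42), (152, 80), (153, 32), (160, -36), (161, -108), (162, -13), (163, 15), (189, 27), (190, 48), (191, 13), (192, 11), (210, -69), (211, -35), (219, 32), (220, 40), (221, 11), (222, 10), (223, 8), (280, -8), (332, -67), (333, -59), (334, -12)]
```

Emit:
{"name": "send_rows", "arguments": {
  "steps": "0 0 0.003 0 0 0;0 0 0.003 0 0 0;0 0 0.003 0 0 0;0 0 0.003 0 0 0;0 0 0.003 0 0 0;0 0 0.003 0 0 0;0 0 0.003 0 0 0",
  "hand": -0.3
}}

```text
clock: 13.17
ee_pos: [0.5744, 0.1356, 0.1232]
eef_rot: [[-0.295, 0.955, 0.0], [0.955, 0.295, 0.0], [0.0, 0.0, -1.0]]
contact_force: [-0.4, 0.9, -0.2]
opening: 0.0297
gripper_force: 0.0
```

Emit:
{"name": "send_rows", "arguments": {
  "steps": "0 0 -0.03 0 0 0;0 0 -0.07 0 0 0;0 0 -0.12 0 0 0;0 0 -0.18 0 0 0;0 0 -0.22 0 0 0;-0.15 0 -0.22 0 0 0;-0.15 0 -0.22 0 0 0;-0.15 0 -0.22 0 0 0;-0.15 0 -0.22 0 0 0",
  "hand": 1
}}

```text
clock: 13.92
ee_pos: [0.5877, 0.0925, 0.1894]
eef_rot: [[-0.294, 0.956, 0.0], [0.956, 0.294, 0.0], [0.0, 0.0, -1.0]]
contact_force: [-0.0, -0.1, 0.4]
opening: 0.0856
gripper_force: 0.0
```

Run:
```python
from h import *
d=cam("wrist");save(d,"w9");c=cam("scene");save(c,"s3")
a=cv2.resize(d["im"][60:260,220:420],None,fx=2,fy=2,interpolation=cv2.INTER_CUBIC)
b=cv2.resize(c["im"][210:310,325:425],None,fx=4,fy=4,interpolation=cv2.INTER_CUBIC)
cv2.imwrite("pics/v9.png",np.hstack([a,b]))
```

```text
(no output)
```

View pics/v9.png

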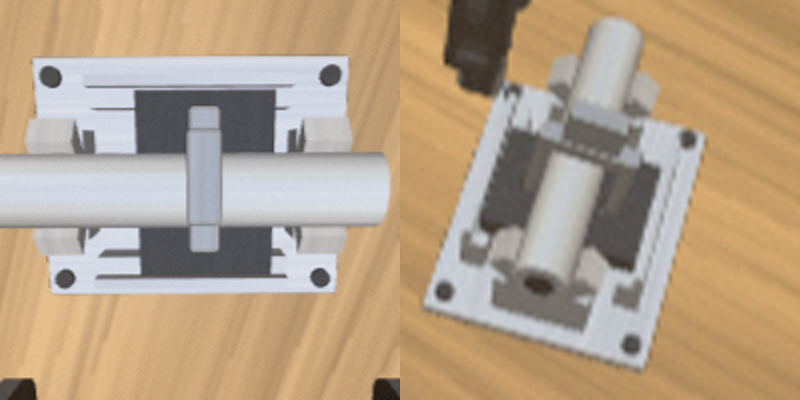

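The wrist view shows the crown over the bar, with ends at view rows 106 and 251 and the lug top at rows 129–225. I'll fit its tilt from the edges.

Run:
```python
from fit import *
d=load("w9");im=d["im"].astype(float)
g=cv2.resize(im[:,318:327].mean((1,2)).reshape(-1,1),(1,4000),interpolation=cv2.INTER_CUBIC).ravel()
e=np.diff(im[:,318:327].mean((1,2)));print([(i,round(float(x))) for i,x in enumerate(e) if 100<i<200 and abs(x)>5])
s=sense();o=np.array([.5684,.1342,0]);R=np.array(s["eef_rot"])
print(s["ee_pos"],"fixture origin in tool",R.T@(o-s["ee_pos"]))
# predicted rows for level, home ubolt at y=0 and alternatives
yo=(R.T@(o-s["ee_pos"]))[0]; zt=s["ee_pos"][2]
M5=M+[(-.0275,.012)]
for y,z,a in((0,.08,0),(0,.0815,0),(.001,.08,0),(.003,.08,-3),(.0033,.0798,-5)):
    a=np.radians(a);print(y,z,np.degrees(a),[round(float(row(yo+y+x*np.cos(a)-u*np.sin(a),zt-(z+u*np.cos(a)+x*np.sin(a)))),1) for x,u in M5])
```

```text
[(101, -38), (102, -31), (103, 37), (104, -86), (105, -18), (112, 76), (113, 18), (114, 11), (122, -8), (123, -30), (124, 15), (125, 14), (126, 6), (169, -6), (170, -8), (171, -25), (172, 36), (183, -9), (184, -17), (185, -66), (186, -11), (196, 5), (197, 15), (198, 83), (199, 30)]
[0.58745698 0.0933413  0.18914125] fixture origin in tool [ 0.04464258 -0.00607778  0.18914839]
0 0.08 0.0 [122.1, 138.0, 139.1, 186.6, 194.5]
0 0.0815 0.0 [122.0, 138.1, 139.2, 187.0, 194.9]
0.001 0.08 0.0 [120.7, 136.7, 137.5, 185.2, 193.2]
0.003 0.08 -3.0000000000000004 [117.1, 133.1, 131.3, 179.6, 190.3]
0.0033 0.0798 -5.0 [116.2, 132.1, 128.8, 177.3, 189.5]
```

Run:
```python
from fit import *
d=cam("wrist");save(d,"w10");s=sense();im=d["im"].astype(float)
for a,b in((318,327),(290,300),(345,352)):
    e=np.diff(im[:,a:b].mean((1,2)));print(a,[(i,round(float(x))) for i,x in enumerate(e) if 80<i<220 and abs(x)>9])
R=np.array(s["eef_rot"]);o=np.array([.5684,.1342,0]);q=R.T@(o-s["ee_pos"])
print(s["ee_pos"],s["clock"]);yo,zt=q[0],s["ee_pos"][2]
print("base",row(yo+.062,zt-.008),row(yo-.062,zt-.008),"foot",row(yo+.043,zt-.042),row(yo-.043,zt-.042))
```

```text
318 [(88, 37), (89, 10), (102, -26), (103, -55), (104, 58), (105, -91), (106, -22), (113, 36), (114, 49), (115, 18), (124, -25), (126, 10), (127, 12), (172, -18), (174, 29), (186, -78), (187, -17), (198, 16), (199, 83), (200, 31), (206, -24), (207, -25)]
290 [(88, 27), (89, 15), (102, -25), (103, -54), (104, 81), (105, -107), (106, -27), (137, 46), (138, 21), (139, 14), (140, 11), (141, 11), (171, -9), (172, -21), (173, -23), (174, -39), (198, 19), (199, 52), (200, 55), (206, -26), (207, -14)]
345 [(88, 45), (89, 13), (102, -24), (103, -60), (104, 48), (105, -82), (106, -19), (136, 13), (137, 41), (138, 19), (139, 16), (140, 11), (171, -11), (172, -23), (173, -35), (174, -34), (198, 15), (199, 86), (200, 32), (206, -32), (207, -22)]
[0.58750752 0.09327281 0.18907977] 14.1667
base 88.35252835767413 207.7598743540699 foot 105.57498584220323 198.43781815455162
```

Run:
```python
from fit import *
s=sense();R=np.array(s["eef_rot"]);o=np.array([.5684,.1342,0]);q=R.T@(o-s["ee_pos"]);yo,zt=q[0],s["ee_pos"][2]
t=np.linspace(0,2*np.pi,400);v=[row(yo+.016*np.cos(k),zt-.064-.016*np.sin(k)) for k in t];print("bar pred",min(v),max(v))
M5=[M[0],M[2],M[3],(-.0275,.012)]
m=[114.3,126.5,173.4,186.8]
pr=lambda p:[row(yo+p[0]+x*np.cos(p[2])-u*np.sin(p[2]),zt-(p[1]+u*np.cos(p[2])+x*np.sin(p[2]))) for x,u in M5]
f_=least_squares(lambda p:np.array(pr(p))-m,[0,.08,0],x_scale=[1e-3,1e-3,.01]);print(f_.x*[1e3,1e3,57.3],f_.fun)
for z in(.077,.079,.080,.082,.084):
    g=least_squares(lambda p:np.array(pr([p[0],z,p[1]]))-m,[0,0],x_scale=[1e-3,.01]);print(z,g.x*[1e3,57.3],g.fun)
```

```text
bar pred 136.92049717920506 174.6261005681141
[ 4.46664931 75.20518045 -5.60646223] [ 0.23279522 -0.315557    0.33403988 -0.25376359]
0.077 [ 4.55264672 -5.66241533] [-0.02799817 -0.54242509  0.54908432  0.07153735]
0.079 [ 4.64697687 -5.72788299] [-0.32214933 -0.80097108  0.79263384  0.44151516]
0.08 [ 4.69352079 -5.7619173 ] [-0.47062429 -0.93259016  0.9159742   0.62955171]
0.082 [ 4.78530145 -5.83274003] [-0.77036396 -1.20068823  1.16581511  1.01191145]
0.084 [ 4.87522622 -5.90750428] [-1.07378318 -1.47551987  1.41988513  1.40293705]
```

The U-bolt is in both holes but leaning about 5.7° (the lug is off toward fixture +y). I'll regrip it with the tool tilted to match, then bring it upright.

Emit:
{"name": "send_rows", "arguments": {
  "steps": "0.1 0 0 0 -0.02 0;0.197 0 0.02 0 -0.031 0;0.197 0 0.027 0 -0.031 0;0.197 0 0.027 0 -0.031 0;0.1925 0 0.08 0 -0.031 0;0.187 0 0.13 0 -0.031 0;0.183 0 0.17 0 -0.031 0;0.18 0 0.2 0 -0.031 0;0.178 0 0.22 0 -0.031 0;0.1777 0 0.225 0 -0.031 0;0.1777 0 0.225 0 -0.031 0;0.1777 0 0.225 0 -0.031 0",
  "hand": 0
}}

```text
clock: 15.22
ee_pos: [0.5723, 0.1436, 0.1222]
eef_rot: [[-0.294, 0.955, 0.03], [0.951, 0.295, -0.093], [-0.097, 0.001, -0.995]]
contact_force: [-0.3, -0.4, 0.8]
opening: 0.0424
gripper_force: 0.0
```

Run:
```python
from fit import *
d=cam("wrist");save(d,"w11");s=sense();print(s["ee_pos"],s["eef_rot"],s["contact_force"])
o=np.array([.5684,.1342,0]);r=np.array(s["ee_pos"])-o;print("fixture x,y,z",r@[.955,.296,0],r@[-.296,.955,0],r[2])
im=d["im"].astype(float);e=np.diff(im[:,315:328].mean((1,2)));print([(i,round(float(x))) for i,x in enumerate(e) if 140<i<330 and abs(x)>7])
fit([201.2,222.6,238.6,296.5])
```

```text
[0.57224187 0.14361573 0.12228791] [[-0.29383776  0.95539134  0.02977837]
 [ 0.95088743  0.29534082 -0.09266549]
 [-0.09732658  0.00108726 -0.99525191]] [ 0.82650056  0.69812166 -0.08086634]
fixture x,y,z 0.006456038204427515 0.007854832590177942 0.12228791325329641
[(146, -49), (147, -62), (148, -8), (153, 24), (154, 83), (161, -129), (162, -37), (164, 15), (165, 12), (199, 8), (200, 44), (201, 28), (202, 12), (203, 10), (221, -68), (222, -34), (236, 24), (237, 33), (238, 21), (239, 8), (240, 8), (241, 7), (294, -8), (295, -10)]
tx mm -0.26643515488267816 origin below TCP mm 45.26955494303895 pitch deg (+ end up) -0.1547861807636007 [ 0.91 -1.05 -0.13  0.25]
```

Emit:
{"name": "send_rows", "arguments": {
  "steps": "0 0 0 0 0 0;0 0 0 0 0 0;0 0 0 0 0 0;0 0 0 0 0 0;0 0 0 0 0 0;0 0 0 0 0 0;0 0 0 0 0 0;0 0 0 0 0 0",
  "hand": -1,
  "squeeze": 100
}}

```text
clock: 15.98
ee_pos: [0.572, 0.1435, 0.1216]
eef_rot: [[-0.294, 0.955, 0.029], [0.951, 0.295, -0.093], [-0.097, 0.0, -0.995]]
contact_force: [2.4, -1.2, -4.3]
opening: 0.0098
gripper_force: 97.9
```

Emit:
{"name": "send_rows", "arguments": {
  "steps": "-0.004 0 0 0 0.004 0;-0.008 0 0.001 0 0.008 0;-0.012 0 0.001 0 0.012 0;-0.016 0 0.0015 0 0.016 0;-0.016 0 0.0015 0 0.016 0;-0.016 0 0.0015 0 0.016 0"
}}

```text
clock: 16.48
ee_pos: [0.5734, 0.1387, 0.1216]
eef_rot: [[-0.294, 0.956, 0.014], [0.955, 0.295, -0.045], [-0.047, -0.0, -0.999]]
contact_force: [1.5, 1.1, -0.8]
opening: 0.0098
gripper_force: 98.4
```

```bash
cat > chk.py <<'E'
from fit import *
d=cam("wrist");s=sense();print(s["clock"],np.round(s["contact_force"],1),np.round(s["wrist_torque"],2),s["opening"])
o=np.array([.5684,.1342,0]);r=np.array(s["ee_pos"])-o;R=np.array(s["eef_rot"]);print("fixture x,y,z mm",np.round(1e3*np.array([r@[.955,.296,0],r@[-.296,.955,0],r[2]]),1),"tilt",round(float(np.degrees(np.arcsin(R[2,0]))),2))
im=d["im"].astype(float);e=np.diff(im[:,315:328].mean((1,2)));print([(i,round(float(x))) for i,x in enumerate(e) if 140<i<330 and abs(x)>7])
E
python3 chk.py
```

```text
16.5833 [ 0.   1.8 -1.2] [ 0.34 -0.01  0.01] 0.009525134076552021
fixture x,y,z mm [  6.1   3.1 121.6] tilt -2.7
[(147, -51), (148, -61), (149, -10), (152, 55), (153, 54), (160, -108), (161, -55), (163, 22), (200, 43), (201, 33), (202, 11), (203, 10), (221, -46), (222, -52), (223, -7), (236, 12), (237, 32), (238, 31), (239, 8), (240, 7), (241, 7), (295, -15)]
```

Emit:
{"name": "send_rows", "arguments": {
  "steps": "-0.004 0 0 0 0.004 0;-0.008 0 0.0005 0 0.008 0;-0.012 0 0.0005 0 0.012 0;-0.015 0 0.0005 0 0.015 0;-0.015 0 0.0005 0 0.015 0;-0.015 0 0.0005 0 0.015 0"
}}

```text
clock: 17.08
ee_pos: [0.5747, 0.1344, 0.1216]
eef_rot: [[-0.295, 0.956, -0.0], [0.956, 0.295, 0.0], [0.0, -0.0, -1.0]]
contact_force: [-0.2, 1.2, -0.2]
opening: 0.01
gripper_force: 98.4
```

```bash
python3 chk.py
```

```text
17.1833 [ 0.1  1.  -0.5] [ 0.3   0.08 -0.  ] 0.009580981517197416
fixture x,y,z mm [  6.1  -1.5 121.6] tilt -0.01
[(148, -76), (149, -42), (151, 108), (152, 7), (159, -76), (160, -80), (162, 9), (200, 44), (201, 38), (203, 7), (221, -45), (222, -50), (236, 13), (237, 33), (238, 31), (295, -17)]
```

Emit:
{"name": "send_rows", "arguments": {
  "steps": "0 0 0.002 0 0 0;0 0 0.004 0 0 0;0 0 0.006 0 0 0;0 0 0.006 0 0 0;0 0 0.006 0 0 0"
}}

```text
clock: 17.6
ee_pos: [0.5749, 0.1347, 0.1213]
eef_rot: [[-0.296, 0.955, 0.001], [0.955, 0.296, -0.0], [-0.0, 0.001, -1.0]]
contact_force: [-6.4, -1.0, 13.8]
opening: 0.0099
gripper_force: 100.7
```

```bash
python3 chk.py
```

```text
17.7 [-6.6 -0.5 13.7] [ 0.    1.24 -0.01] 0.010221198135188809
fixture x,y,z mm [  6.3  -1.5 121.3] tilt -0.02
[(148, -76), (149, -42), (151, 94), (152, 19), (159, -36), (160, -107), (161, -14), (162, 15), (200, 43), (201, 37), (202, 8), (221, -45), (222, -52), (236, 12), (237, 33), (238, 32), (239, 8), (295, -16)]
```

Emit:
{"name": "send_rows", "arguments": {
  "steps": "0 0 0.002 0 0 0;0 0 0.004 0 0 0;0 0 0.004 0 0 0;0 0 0.004 0 0 0"
}}

```text
clock: 18.03
ee_pos: [0.575, 0.1347, 0.1211]
eef_rot: [[-0.296, 0.955, 0.002], [0.955, 0.296, -0.0], [-0.001, 0.002, -1.0]]
contact_force: [-11.1, -2.0, 24.3]
opening: 0.0096
gripper_force: 102.1
```

```bash
python3 chk.py
```

```text
18.1333 [-10.9  -2.   24. ] [-0.26  2.17  0.08] 0.009876157730680037
fixture x,y,z mm [  6.5  -1.5 121.2] tilt -0.03
[(148, -76), (149, -42), (151, 92), (152, 20), (159, -35), (160, -109), (161, -14), (162, 15), (200, 42), (201, 39), (221, -46), (222, -50), (223, -8), (236, 11), (237, 34), (238, 33), (239, 8), (295, -15)]
```

It has stopped hard on the bar, upright. I'll relax, release and retreat.

Emit:
{"name": "send_rows", "arguments": {
  "steps": "0 0 -0.004 0 0 0;0 0 -0.0085 0 0 0;0 0 -0.0085 0 0 0;0 0 -0.0085 0 0 0"
}}

```text
clock: 18.47
ee_pos: [0.5747, 0.1346, 0.1214]
eef_rot: [[-0.295, 0.955, 0.0], [0.955, 0.295, -0.0], [-0.0, 0.0, -1.0]]
contact_force: [-2.1, 0.9, 4.2]
opening: 0.01
gripper_force: 99.3
```

Emit:
{"name": "send_rows", "arguments": {
  "steps": "0 0 0 0 0 0;0 0 0 0 0 0;0 0 0 0 0 0;0 0 0 0 0 0;0 0 0 0 0 0;0 0 0 0 0 0",
  "hand": 0
}}

```text
clock: 18.97
ee_pos: [0.5747, 0.1346, 0.1212]
eef_rot: [[-0.295, 0.955, 0.0], [0.955, 0.295, -0.0], [-0.0, -0.0, -1.0]]
contact_force: [-0.0, 0.1, 0.2]
opening: 0.0425
gripper_force: 0.0
```

Emit:
{"name": "send_rows", "arguments": {
  "steps": "0 0 -0.03 0 0 0;0 0 -0.07 0 0 0;0 0 -0.12 0 0 0;0 0 -0.18 0 0 0;0 0 -0.22 0 0 0;-0.14 0 -0.22 0 0 0;-0.14 0 -0.22 0 0 0;-0.14 0 -0.22 0 0 0;-0.14 0 -0.22 0 0 0;-0.14 0 -0.22 0 0 0;-0.14 0 -0.22 0 0 0"
}}

```text
clock: 19.88
ee_pos: [0.5869, 0.0952, 0.1872]
eef_rot: [[-0.296, 0.955, -0.0], [0.955, 0.296, 0.0], [0.0, -0.0, -1.0]]
contact_force: [0.0, 0.9, -0.6]
opening: 0.0424
gripper_force: 0.0
```

Run:
```python
from fit import *
d=cam("wrist");save(d,"w12");s=sense();im=d["im"].astype(float)
for a,b in((317,326),(345,352)):
    e=np.diff(im[:,a:b].mean((1,2)));print(a,[(i,round(float(x))) for i,x in enumerate(e) if 80<i<220 and abs(x)>7])
R=np.array(s["eef_rot"]);o=np.array([.5684,.1342,0]);q=R.T@(o-s["ee_pos"])
print(s["ee_pos"],s["clock"]);yo,zt=q[0],s["ee_pos"][2]
print("base",row(yo+.062,zt-.008),row(yo-.062,zt-.008))
for a,z in((0,.08),(-2,.08),(0,.082)):
    a=np.radians(a);print([round(float(row(yo+x*np.cos(a)-u*np.sin(a),zt-(z+u*np.cos(a)+x*np.sin(a)))),1) for x,u in M+[(-.0275,.012)]])
t=np.linspace(0,2*np.pi,400);v=[row(yo+.016*np.cos(k),zt-.064-.016*np.sin(k)) for k in t];print("bar pred",min(v),max(v))
```

```text
317 [(89, -24), (90, 63), (91, 8), (104, -25), (105, -57), (106, 80), (107, -108), (108, -29), (123, 86), (124, 13), (125, 9), (138, -22), (139, -54), (140, 53), (141, 10), (142, 8), (185, -14), (186, -19), (187, 32), (193, -7), (194, -12), (195, -74), (196, -13), (200, 16), (201, 32), (202, 85), (208, -27), (209, -24)]
345 [(89, -15), (90, 57), (91, 17), (104, -24), (105, -37), (106, 27), (107, -86), (108, -18), (139, 48), (140, 18), (141, 15), (142, 16), (143, 9), (144, 8), (172, -8), (174, -15), (175, -24), (176, -45), (177, -22), (200, 14), (201, 64), (202, 59), (208, -21), (209, -32)]
[0.58694018 0.09506562 0.18718182] 19.9833
base 90.10401407814098 209.84021422461385
[124.5, 140.6, 142.0, 189.7, 197.2]
[124.0, 140.0, 139.9, 188.0, 197.0]
[124.5, 140.7, 142.1, 190.3, 197.8]
bar pred 139.387308130385 177.23658949092038
```

Measured edges match a level, fully home U-bolt to within about 1°, and the bar is in place.

```bash
python3 -c "
from workcell import *
print(hand_in())"
```

```text
the job is handed in; nothing more can be done
None
```

The U-bolt's legs are through both holes of the foot and its crown rests on the bar, level to about 1° by the wrist camera. On the first press it leaned about 5–6°, so I let go, gripped it again and set it upright before pressing it home. The highest force read was about 30 N, the gripper has let go, the bar is still in its V-blocks, and I handed the job in at about 20 s.

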